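Centre the glass dish on the balance pan and tare it

TASK

An empty round glass dish stands off-centre on the round weighing pan of the laboratory balance. Without gripping or lifting it, nudge it gently across the pan with the fingertips until it stands in the middle of the pan, centred in the engraved circles, and take the hand away from it. Then press the blue tare key on the balance's front fully down and release it, leaving the red on/off key and the glassware and bottles on the bench alone.

Things in the scene. Friction and masses are not known exactly. Their poses are not given: they have to be found in the camera images.
- balance: White top-loading balance, 305 deep x 210 wide, fixed. Origin on the bench under the pan's centre; x from front to back, y to its left, z up. Housing under the pan: x -105 to +110, y -105 to +105, 64 high. In front of it (x -200 to -100) a console with display and keys, its face sloping up to the back at 18 degrees: 31 above the bench at the front edge, 64 at the rear (all mm).
- pan: Round stainless weighing pan, 180 mm in diameter, 8 mm thick, fixed on the balance, with two engraved circles about its centre, 80 and 132 mm in diameter. Origin at the centre of its underside, 74 mm above the bench; it may be turned any way about its vertical axis. It does not give when loaded.
- pan_center (a point): Centre of the pan's top face, 82 mm above the bench: where the middle of the dish's foot belongs.
- dish: Empty clear glass crystallising dish with a white enamel patch on its wall, open top, 70 mm outside diameter (72 mm at the rim), 40 mm high, 44 to 72 g, upright on the pan, 33 to 53 mm off-centre. Origin at the centre of its foot, z up. Friction on the pan 0.5 to 0.72: pushed on its wall it slides and does not tip.
- tare_key (a joint): Travel of the blue tare key in m: 0 up, 0.003 fully down, along the normal of the sloping face. A spring returns it: about 1.5 N to start, 4 N fully down.
- tare_key_top (a point): Middle of the top face of the blue tare key, a bar 60 mm wide (balance y) and 28 mm deep (up the slope), on the right of the balance's front. The top face lies 6 mm above the console's face and parallel to it; its normal leans 18 degrees from vertical towards the front.
- power_key (a joint): Travel of the red on/off key in m: 0 up, 0.003 fully down. Leave it alone.
- power_key_top (a point): Middle of the top face of the round red on/off key, 18 mm in diameter, on the left of the balance's front, 138 mm from the tare key.
- small_beaker: Small empty glass beaker, 48 mm in diameter, 64 mm high, on the bench beside the balance. Not part of the job. Origin at the centre of its foot.
- amber_jar: Closed amber glass jar with a black cap, 56 mm in diameter, 95 mm high, on the bench beside the balance. Not part of the job. Origin at the centre of its foot.
- white_bottle: Closed white plastic bottle with a blue cap, 50 mm in diameter, 125 mm high, on the bench beside the balance. Not part of the job. Origin at the centre of its foot.
Things that resemble listed ones, but are neither listed nor needed, are in the scene too. Leave any green or purple look-alike of the dish alone.

How it is judged:
By the outcome, as a careful person would: the job done as asked, in the order asked, and still so for the second after the job is handed in, with the robot touching nothing.
It also fails if it takes over 54 s, if anything falls off the work surface, if the arm or the gripper's body presses on something with over 40 N, if the wrist force passes 120 N, or if a joint passes its speed limit or range.

ROBOT

A 6-joint arm with a two-finger parallel gripper is mounted at the origin on the work surface. World frame = base frame: x ahead of the robot, y to its left, z up, the work surface at z = 0. Lengths are in m, angles in rad, forces in N, time in s.
With the tool pointing down it reaches from about 0.425 to 0.925 m from the base axis. Payload 12.5 kg.
Tool frame: the origin (TCP) lies on the centre line of the jaws, within the pads' length; the fingertips stand env.nose_length ahead of it and the grasp point (between the pads) lies 8 mm behind it (env.nose_length is the distance from the TCP to the fingertips, in m); z points along the fingers, y is the direction in which the jaws open and shut (so a half turn about z gives the same grasp; the last joint's range is limited). The gripper opens to 85 mm and grips with 20 to 120 N. Pads are 22 mm wide; open, the fingers measure 114 mm over their backs; the gripper's body (76 mm by 85 mm) begins 54 mm behind the grasp point. The pads swing forward as they close: fully open they stand 13 mm farther back than shut.
Start: joints at [-1.234, 0.491, 1.559, -0, 1.092, -0.106], TCP at [0.268, -0.565, 0.242] pointing down, gripper open.
Joint ranges: [-3.1, 3.1], [-0.84, 2.19], [0.05, 2.79], [-1.13, 4.28], [0.06, 2.93], [-2.69, 2.69]. Speed limits (rad/s): [2.22, 2.22, 2.79, 3.14, 3.14, 3.14].

INTERFACE

Orientations are given as a unit quaternion [w, x, y, z].
In Python, from workcell import telemetry, optics, env gives the robot as it stands.
- The arm moves only by the tool play_rows, never from a script. Its argument "steps" is a list of rows, each an object with "delta_pos": the shift along the world's x, y, z in mm, a list of three; "delta_rot": the turn, a rotation vector about the world's x, y, z in rad, a list of three; "hand": the finger opening in mm, from 0 to 85.4. In form: [{"delta_pos": [tx, ty, tz], "delta_rot": [rx, ry, rz], "hand": hand}, ...]. A call has 1 to 20 rows; each row shifts and turns the commanded pose from where the row before left it; what a row does not reach is not made up. A row lasts 1/8 s, in which the tool goes at most 62.5 mm and 10.7 degrees, less where a joint would pass 70% of its speed; a pose out of reach is approached as far as the arm can. A call with a gripper value outside its range is refused whole. The fingers move at their own pace and stop on an object; "squeeze" is the grip in N (left out, the last holds). Time passes only in rows, so rows that do not move let the fingers close. It gives the time, the measured TCP pose, the force and the opening at its end, in the units of the state.
- telemetry.read_state(): the state, without advancing time (a new reading comes with each control period).
- optics.get_image(name): name is "scene" or "top" or "wrist"; returns the picture (400x640x3 uint8, red, green, blue); there is no depth.
- optics.camera_params(name): a dict with "intrinsics" (3x3 intrinsics, pixels), "view" (4x4, takes a point from world to camera coordinates). Camera axes: x right, y down, z forward; pixel columns grow to the right and rows downward; lengths in m; the calibration is good to about 2 mm. A picture is of the moment at which its call begins: read the wrist's pose just before it. camera_params takes no time and is no camera call; for the wrist camera it gives the pose at the moment of the call.
- env.close_job(): hands the job in, once; it reports no verdict.
The state is a dict: "time_s": time; "q": joint angles; "qd": joint speeds; "joint_efforts": joint torques, N m; "position": TCP position; "eef_rot": TCP orientation; "ft_force": force on the tool from outside, world axes, zero at the start; "ft_torque": the same for the moment, N m; "width": finger opening in m.
Only numpy, scipy, OpenCV 4.12 (cv2) and the standard library are available. Lean on these libraries where they do the work, as an engineer would, in place of code of your own. Each camera call takes 0.05 s, during which the arm holds its last target. There are 200 camera calls.

## Working session

There is one attempt and no reset: what is moved stays moved. The work goes in short steps, Python scripts to look and compute and a tool call to move; the robot and the scene stay as the last step left them, time stands still between calls to the robot, and variables do not carry over. Pictures are saved under pics/ and viewed, about 8 in all and at most 12, crops included, and the job is handed in when it is done.

Besides the shell and the picture viewer there is one more tool, called after "Call:" by a JSON object that holds its "name" and its "arguments". play_rows: Moves the arm, as the interface text tells. Its arguments: {"type":"object","properties":{"steps":{"type":"array"},"squeeze":{"type":"number"}},"required":["steps"]}

```bash
mkdir -p pics; ls
cat > h.py <<'E'
from workcell import telemetry, optics, env
import numpy as np, cv2
def snap(n,f):
    im=optics.get_image(n); cv2.imwrite('pics/'+f,im[:,:,::-1]); return im
def ray(n,uv,z):
    c=optics.camera_params(n);K=np.array(c['intrinsics']);V=np.array(c['view'])
    R,t=V[:3,:3],V[:3,3];o=-R.T@t;d=R.T@np.linalg.inv(K)@[uv[0],uv[1],1]
    return o+d*(z-o[2])/d[2]
def proj(n,p):
    c=optics.camera_params(n);K=np.array(c['intrinsics']);V=np.array(c['view'])
    q=K@(V[:3,:3]@np.array(p)+V[:3,3]);return q[:2]/q[2]
E
python3 - <<'E'
from h import *
s=telemetry.read_state();print(s,env.nose_length)
snap('top','top0.png');snap('scene','sc0.png')
for n in('top','scene'):
    print(optics.camera_params(n))
E
```

```text
pics
{'time_s': 0.0, 'q': array([-1.23359628e+00,  4.91549412e-01,  1.55944551e+00, -1.79201602e-05,
        1.09171584e+00, -1.05608637e-01]), 'qd': array([ 7.31834134e-04, -7.47970729e-04, -1.26166778e-03, -3.53205007e-04,
        7.87008384e-04, -5.07087140e-05]), 'joint_efforts': array([ 4.11287820e-04, -6.18450093e+01, -2.61586940e+01, -4.27294697e-05,
        4.14852519e-03, -4.24433182e-06]), 'position': array([ 0.26773954, -0.56450894,  0.2417354 ]), 'eef_rot': array([-5.54393581e-04,  9.75588958e-01,  2.19603899e-01, -7.24874997e-05]), 'ft_force': array([-0.42296926, -0.58328051, -0.17414451]), 'ft_torque': array([-0.0549773 ,  0.00220276,  0.03407509]), 'width': 0.08549789409423185} 0.011
{'intrinsics': array([[377.69985881,   0.        , 320.23466477],
       [  0.        , 377.69985881, 201.67250389],
       [  0.        ,   0.        ,   1.        ]]), 'view': array([[-0.02909149, -0.99952437,  0.01023367,  0.06698015],
       [-0.99787652,  0.02844359, -0.05859541,  0.61719059],
       [ 0.05827646, -0.01191657, -0.99822936,  0.92945245],
       [ 0.        ,  0.        ,  0.        ,  1.        ]])}
{'intrinsics': array([[364.51960996,   0.        , 316.76065817],
       [  0.        , 364.51960996, 198.16791148],
       [  0.        ,   0.        ,   1.        ]]), 'view': array([[-0.74962329,  0.66186168,  0.00201143,  0.43381377],
       [ 0.54708246,  0.62132928, -0.56093734, -0.33950996],
       [-0.37251269, -0.41939128, -0.82785582,  1.17349681],
       [ 0.        ,  0.        ,  0.        ,  1.        ]])}
```

View pics/top0.png

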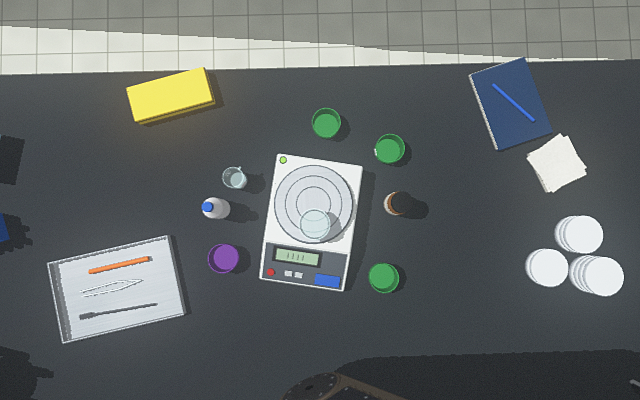

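View pics/sc0.png

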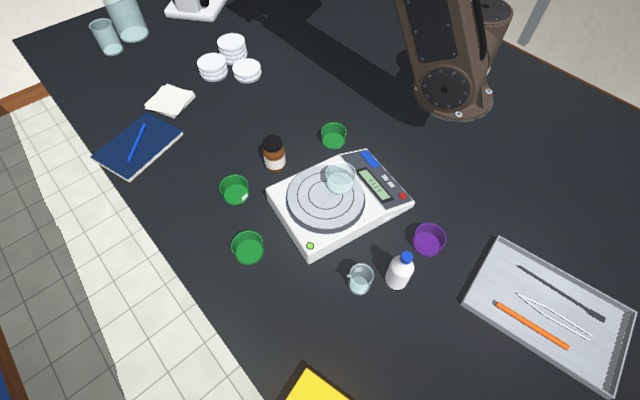

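The top view shows the pan centre near (314,203) px and the dish near (315,223), towards the robot. The blue key is near (327,281) and the red key near (270,272). I'll zoom in on this area.

Run:
```python
from h import *
im=cv2.imread('pics/top0.png');c=im[145:300,250:375]
cv2.imwrite('pics/c0.png',cv2.resize(c,None,fx=3.8*1,fy=3.8,interpolation=cv2.INTER_CUBIC))
hsv=cv2.cvtColor(im,cv2.COLOR_BGR2HSV)
def cent(lo,hi,box):
    m=cv2.inRange(hsv,lo,hi);u0,v0,u1,v1=box;mm=m*0;mm[v0:v1,u0:u1]=m[v0:v1,u0:u1]
    k=cv2.moments(mm,True);return k['m10']/k['m00'],k['m01']/k['m00'],k['m00']
b=cent((105,150,100),(125,255,255),(300,260,350,300));r=cent((0,120,100),(8,255,255),(255,260,285,285))
B=ray('top',b[:2],.0535);R=ray('top',r[:2],.0535)
print(b,r,B,R,np.linalg.norm(B-R))
print('pan est',ray('top',(314.5,203),.082))
d=(R-B)/np.linalg.norm(R-B);print('yaw',np.degrees(np.arctan2(-d[0],d[1])))
```

```text
(326.78682170542635, 280.0232558139535, 258.0) (270.1025641025641, 271.71794871794873, 39.0) [0.4292682  0.03943529 0.0535    ] [0.45298852 0.17393878 0.0535    ] 0.13657906520233865
pan est [0.61238863 0.06343375 0.082     ]
yaw -10.001542217818978
```

View pics/c0.png

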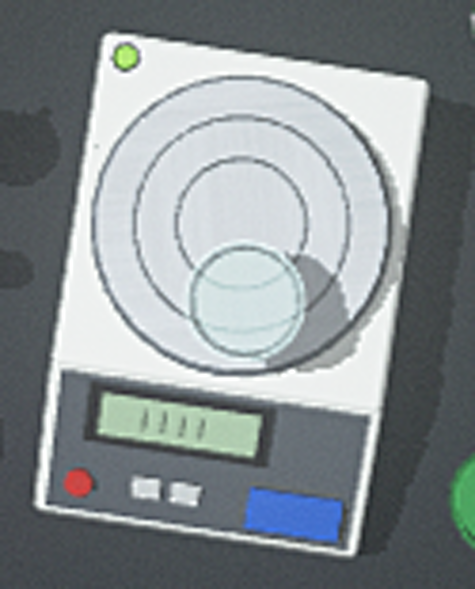

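Run:
```python
from h import *
P=ray('top',(250+241/3.8-.4,145+224/3.8-.4),.082);D=ray('top',(250+247/3.8-.4,145+300/3.8-.4),.11)
print(P,D,D-P)
c=optics.camera_params('wrist');V=c['view'];print(-V[:3,:3].T@V[:3,3],V[2,:3],V[0,:3])
```

```text
[0.61120695 0.06692337 0.082     ] [0.5644448  0.06442302 0.11      ] [-0.04676215 -0.00250034  0.028     ]
[ 0.3379262  -0.53140023  0.37418064] [-0.27669701 -0.13038805 -0.95207023] [ 4.26927103e-01 -9.04286014e-01 -2.32504818e-04]
```

Call:
{"name": "play_rows", "arguments": {"steps": [{"delta_pos":[16,45,0],"delta_rot":[0,0,-0.028],"hand":40},{"delta_pos":[16,45,0],"delta_rot":[0,0,-0.028],"hand":40},{"delta_pos":[16,45,0],"delta_rot":[0,0,-0.028],"hand":40},{"delta_pos":[16,45,0],"delta_rot":[0,0,-0.028],"hand":40},{"delta_pos":[16,45,0],"delta_rot":[0,0,-0.028],"hand":40},{"delta_pos":[16,45,0],"delta_rot":[0,0,-0.028],"hand":40},{"delta_pos":[16,45,0],"delta_rot":[0,0,-0.028],"hand":40},{"delta_pos":[16,45,0],"delta_rot":[0,0,-0.028],"hand":40},{"delta_pos":[16,45,0],"delta_rot":[0,0,-0.028],"hand":40},{"delta_pos":[16,45,0],"delta_rot":[0,0,-0.028],"hand":40},{"delta_pos":[16,45,0],"delta_rot":[0,0,-0.028],"hand":40},{"delta_pos":[16,45,0],"delta_rot":[0,0,-0.028],"hand":40},{"delta_pos":[16,45,0],"delta_rot":[0,0,-0.028],"hand":40},{"delta_pos":[16,43,0],"delta_rot":[0,0,-0.028],"hand":40},{"delta_pos":[0,0,0],"delta_rot":[0,0,0],"hand":40}]}}

```text
time_s: 1.98
position: [0.4922, 0.0655, 0.2419]
eef_rot: [-0.0, 1.0, 0.027, -0.0]
ft_force: [-0.3, -1.1, -0.1]
width: 0.0401
```

Run:
```python
from h import *
s=telemetry.read_state();print(s['time_s'],s['position'],s['eef_rot'],s['width'])
im=snap('wrist','w0.png')
P=[.6112,.0669,.082]
for p in (P,[.5644,.0644,.082],[.5644,.0644,.122],[.4293,.0394,.0535]):print(proj('wrist',p))
```

```text
1.975 [0.49218086 0.06553675 0.24193986] [-6.34576727e-05  9.99635956e-01  2.69797345e-02 -2.15121668e-04] 0.04006974225103163
[322.28322632  60.57980992]
[322.18565061 113.21620224]
[322.73226852 114.09523585]
[336.2329913  229.23091416]
```

View pics/w0.png

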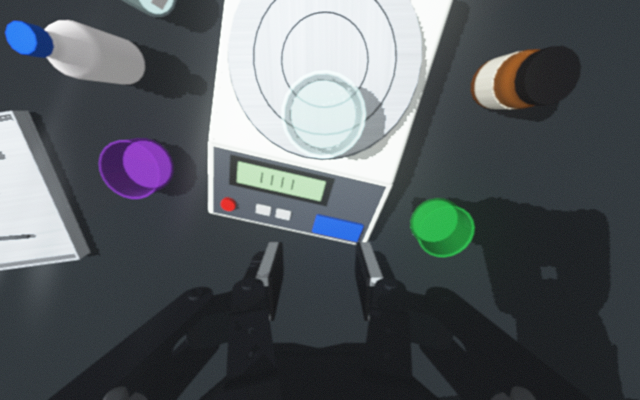

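The wrist view shows the inner ring centred near (325,57) px and the dish near (324,114), with the open fingers in front. I'll refine both centres by scoring the projected circles against the image.

```bash
cat >> h.py <<'E'
def pc(cp,p):
    K=np.array(cp['intrinsics']);V=np.array(cp['view']);q=(p@V[:3,:3].T+V[:3,3])@K.T;return q[:,:2]/q[:,2:]
def fit(n,img,circs,x0,dark=True,rng=.008,step=.0005,cp=None):
    """best centre (x,y) for circles (radius,z): darkest (or strongest-edge) along the projected curves"""
    cp=cp or optics.camera_params(n);g=cv2.cvtColor(img,cv2.COLOR_RGB2GRAY).astype(np.float32)
    bl=cv2.GaussianBlur(g,(0,0),.8)
    f=cv2.morphologyEx(g,cv2.MORPH_BLACKHAT,np.ones((7,7))) if dark else np.hypot(cv2.Sobel(bl,-1,1,0),cv2.Sobel(bl,-1,0,1))
    f=np.minimum(f,40 if dark else 120)
    t=np.linspace(0,2*np.pi,240);best=[]
    for dx in np.arange(-rng,rng+1e-9,step):
        for dy in np.arange(-rng,rng+1e-9,step):
            s=0
            for r,z in circs:
                uv=pc(cp,np.c_[x0[0]+dx+r*np.cos(t),x0[1]+dy+r*np.sin(t),z+0*t]).astype(np.float32)
                v=cv2.remap(f,uv[:,0:1],uv[:,1:2],cv2.INTER_LINEAR,borderValue=0);s+=v.mean()
            best.append((s,x0[0]+dx,x0[1]+dy))
    best.sort(reverse=True);return np.round(best[0],4),np.round(np.mean(best[:8],0),4)
E
python3 - <<'E'
from h import *
w=cv2.imread('pics/w0.png')[:,:,::-1].copy();t=cv2.imread('pics/top0.png')[:,:,::-1].copy()
for n,i in(('wrist',w),('top',t)):
    print(n,'pan',fit(n,i,[(.04,.082),(.066,.082)],(.612,.066)))
    print('dish',fit(n,i,[(.036,.122),(.035,.082)],(.564,.063),False))
    print('rim',fit(n,i,[(.036,.122)],(.564,.063),False),'foot',fit(n,i,[(.035,.083)],(.564,.063),False))
E
```

```text
wrist pan (array([60.236 ,  0.6105,  0.065 ]), array([58.5089,  0.6106,  0.0649]))
dish (array([1.516022e+02, 5.600000e-01, 6.600000e-02]), array([1.508873e+02, 5.596000e-01, 6.440000e-02]))
rim (array([7.94902e+01, 5.60000e-01, 6.35000e-02]), array([7.83738e+01, 5.60100e-01, 6.36000e-02])) foot (array([7.95707e+01, 5.59000e-01, 6.30000e-02]), array([7.83456e+01, 5.58900e-01, 6.32000e-02]))
top pan (array([66.6597,  0.6115,  0.067 ]), array([65.3419,  0.6114,  0.0669]))
dish (array([1.950778e+02, 5.630000e-01, 6.400000e-02]), array([1.942444e+02, 5.631000e-01, 6.390000e-02]))
rim (array([9.78657e+01, 5.61500e-01, 6.45000e-02]), array([9.71908e+01, 5.61400e-01, 6.46000e-02])) foot (array([1.050157e+02, 5.635000e-01, 6.500000e-02]), array([1.040897e+02, 5.637000e-01, 6.500000e-02]))
```

Call:
{"name": "play_rows", "arguments": {"steps": [{"delta_pos":[0,-1,-30],"delta_rot":[0,0,0],"hand":40},{"delta_pos":[0,-1,-30],"delta_rot":[0,0,0],"hand":40},{"delta_pos":[0,-1,-30],"delta_rot":[0,0,0],"hand":40},{"delta_pos":[0,-1,-25],"delta_rot":[0,0,0],"hand":40},{"delta_pos":[0,0,-15],"delta_rot":[0,0,0],"hand":40},{"delta_pos":[0,0,-8],"delta_rot":[0,0,0],"hand":40},{"delta_pos":[6,0,0],"delta_rot":[0,0,0],"hand":40},{"delta_pos":[6,0.5,0],"delta_rot":[0,0,0],"hand":40},{"delta_pos":[0,0,0],"delta_rot":[0,0,0],"hand":40}]}}

```text
time_s: 3.15
position: [0.5046, 0.0598, 0.1049]
eef_rot: [0.0, 1.0, 0.025, 0.001]
ft_force: [-0.1, -0.5, 1.3]
width: 0.0402
```

Run:
```python
from h import *
s=telemetry.read_state();print(s['time_s'],s['position'],s['eef_rot'],s['width'],s['ft_force'])
im=snap('wrist','w1.png')
```

```text
3.15 [0.50461121 0.05982591 0.10487039] [8.35192005e-05 9.99674984e-01 2.54832634e-02 7.22607258e-04] 0.040161731004694154 [-0.11091081 -0.47796452  1.25581432]
```

View pics/w1.png

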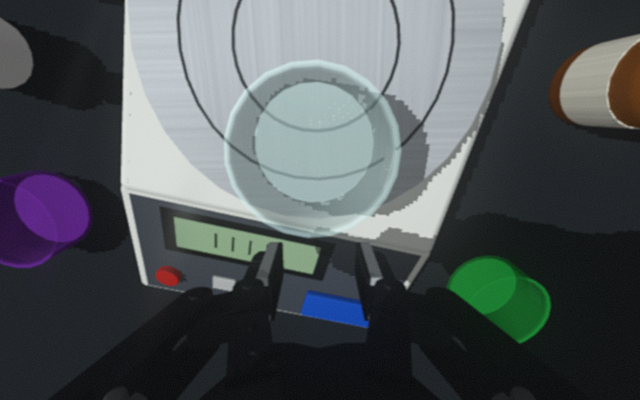

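The dish is near (313,147) px, about 3 mm left of the jaw centre line. I'll correct y and push in small steps, stopping a little short.

Call:
{"name": "play_rows", "arguments": {"steps": [{"delta_pos":[5,3,-1],"delta_rot":[0,0,0],"hand":40},{"delta_pos":[5,0.5,-1],"delta_rot":[0,0,0],"hand":40},{"delta_pos":[3,0,0],"delta_rot":[0,0,0],"hand":40},{"delta_pos":[3,0,0],"delta_rot":[0,0,0],"hand":40},{"delta_pos":[3,0,0],"delta_rot":[0,0,0],"hand":40},{"delta_pos":[3,0,0],"delta_rot":[0,0,0],"hand":40},{"delta_pos":[3,0,0],"delta_rot":[0,0,0],"hand":40},{"delta_pos":[3,0,0],"delta_rot":[0,0,0],"hand":40},{"delta_pos":[3,0,0],"delta_rot":[0,0,0],"hand":40},{"delta_pos":[3,0,0],"delta_rot":[0,0,0],"hand":40},{"delta_pos":[3,0,0],"delta_rot":[0,0,0],"hand":40},{"delta_pos":[3,0,0],"delta_rot":[0,0,0],"hand":40},{"delta_pos":[3,0.5,0],"delta_rot":[0,0,0],"hand":40},{"delta_pos":[3,0.5,0],"delta_rot":[0,0,0],"hand":40},{"delta_pos":[3,0.5,0],"delta_rot":[0,0,0],"hand":40},{"delta_pos":[3,0,0],"delta_rot":[0,0,0],"hand":40},{"delta_pos":[3,0,0],"delta_rot":[0,0,0],"hand":40},{"delta_pos":[2,0,0],"delta_rot":[0,0,0],"hand":40},{"delta_pos":[0,0,0],"delta_rot":[0,0,0],"hand":40}]}}

```text
time_s: 5.58
position: [0.5609, 0.0647, 0.1023]
eef_rot: [0.0, 1.0, 0.025, 0.0]
ft_force: [0.6, 1.1, 0.2]
width: 0.0401
```

Run:
```python
from h import *
s=telemetry.read_state();print(s['time_s'],s['position'],s['width'],s['ft_force'])
w=snap('wrist','w2.png');t=snap('top','top2.png')
cv2.imwrite('pics/both.png',np.vstack([w[60*0:,:,::-1][:330,60:560],cv2.resize(t[150:300,250:400,::-1],None,fx=1.7,fy=1.7)[:, :500] if 0 else w[:1,60:560,::-1]]))
for n,i in(('wrist',w),('top',t)):
    print(n,'pan',fit(n,i,[(.066,.082)],(.611,.066)))
    print('dish',fit(n,i,[(.036,.122),(.035,.083)],(.608,.066),False),fit(n,i,[(.036,.122)],(.608,.066),False))
```

```text
5.575 [0.56093042 0.0647366  0.10231512] 0.040117706723419494 [0.58053037 1.06329772 0.24282371]
wrist pan (array([34.1085,  0.6105,  0.0665]), array([32.7507,  0.6108,  0.0665]))
dish (array([1.313904e+02, 6.005000e-01, 6.700000e-02]), array([1.224479e+02, 6.005000e-01, 6.720000e-02])) (array([9.40895e+01, 6.00500e-01, 6.70000e-02]), array([8.44371e+01, 6.00600e-01, 6.71000e-02]))
top pan (array([21.1158,  0.6115,  0.067 ]), array([20.8039,  0.6114,  0.0669]))
dish (array([1.140882e+02, 6.145000e-01, 6.750000e-02]), array([1.134811e+02, 6.142000e-01, 6.720000e-02])) (array([57.5434,  0.615 ,  0.0675]), array([57.3668,  0.6148,  0.0662]))
```

View pics/w2.png

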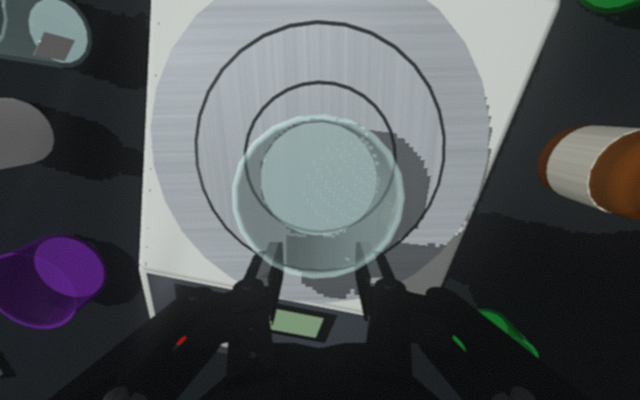

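The dish is now centred at about (0.6005,0.067) and the rings at (0.6108,0.0665), so there are 10 mm left in x. I'll finish the push, back off and look.

Call:
{"name": "play_rows", "arguments": {"steps": [{"delta_pos":[2.5,0,0],"delta_rot":[0,0,0],"hand":40},{"delta_pos":[2.5,0,0],"delta_rot":[0,0,0],"hand":40},{"delta_pos":[2,0,0],"delta_rot":[0,0,0],"hand":40},{"delta_pos":[2,0,0],"delta_rot":[0,0,0],"hand":40},{"delta_pos":[1,0,0],"delta_rot":[0,0,0],"hand":40},{"delta_pos":[0,0,0],"delta_rot":[0,0,0],"hand":40},{"delta_pos":[0,0,0],"delta_rot":[0,0,0],"hand":40}]}}

```text
time_s: 6.55
position: [0.5708, 0.0648, 0.1023]
eef_rot: [0.0, 1.0, 0.025, 0.0]
ft_force: [0.3, 0.4, 0.3]
width: 0.0401
```

Run:
```python
from h import *
s=telemetry.read_state();print(s['time_s'],s['position'],s['width'],s['ft_force'])
w=snap('wrist','w3.png')
print('pan',fit('wrist',w,[(.066,.082)],(.611,.066)))
print('dish',fit('wrist',w,[(.036,.122),(.035,.083)],(.610,.066),False),fit('wrist',w,[(.036,.122)],(.610,.066),False))
```

```text
6.55 [0.57081888 0.06477156 0.10233901] 0.04012375960209202 [0.34243612 0.36339585 0.25099088]
pan (array([35.7411,  0.6105,  0.0665]), array([34.5577,  0.6106,  0.0664]))
dish (array([1.200159e+02, 6.105000e-01, 6.700000e-02]), array([1.180777e+02, 6.129000e-01, 6.680000e-02])) (array([9.14318e+01, 6.10500e-01, 6.70000e-02]), array([8.28338e+01, 6.10400e-01, 6.71000e-02]))
```

The fit now puts the dish within about 0.5 mm of the ring centre. I'll back straight off, rise, close the fingers, and turn square to the balance.

Call:
{"name": "play_rows", "arguments": {"steps": [{"delta_pos":[-3,0,0],"delta_rot":[0,0,0],"hand":40},{"delta_pos":[-10,0,0],"delta_rot":[0,0,0],"hand":40},{"delta_pos":[-20,0,0],"delta_rot":[0,0,0],"hand":40},{"delta_pos":[-20,0,10],"delta_rot":[0,0,0],"hand":40},{"delta_pos":[-10,-2,40],"delta_rot":[0,0,-0.05],"hand":20},{"delta_pos":[-5,-4,40],"delta_rot":[0,0,-0.06],"hand":0},{"delta_pos":[-5,-4,20],"delta_rot":[0,0,-0.06],"hand":0},{"delta_pos":[-8,-4,0],"delta_rot":[0,0,-0.055],"hand":0},{"delta_pos":[-10,-5,0],"delta_rot":[0,0,0],"hand":0},{"delta_pos":[0,0,0],"delta_rot":[0,0,0],"hand":0},{"delta_pos":[0,0,0],"delta_rot":[0,0,0],"hand":0}]}}

```text
time_s: 7.98
position: [0.4799, 0.0458, 0.2122]
eef_rot: [0.0, 0.996, -0.087, -0.0]
ft_force: [0.1, 0.7, -0.2]
width: -0.0004
```

Run:
```python
from h import *
s=telemetry.read_state();print(s['time_s'],s['position'],s['eef_rot'],s['width'],s['ft_force'])
w=snap('wrist','w4.png');t=snap('top','top4.png')
for n,i in(('wrist',w),('top',t)):
    print('pan',fit(n,i,[(.066,.082)],(.611,.066)))
    print('dish',fit(n,i,[(.036,.122),(.035,.083)],(.611,.066),False),fit(n,i,[(.036,.122)],(.610,.066),False))
    hsv=cv2.cvtColor(i,cv2.COLOR_RGB2HSV);m=cv2.inRange(hsv,(105,150,90),(125,255,255))
    nn,l,st,c=cv2.connectedComponentsWithStats(m)
    for k in range(1,nn):
        p=ray(n,c[k],.046)
        if st[k,4]>100 and abs(p[0]-.43)<.05 and abs(p[1]-.04)<.05: print('key',p,st[k],c[k])
```

```text
7.975 [0.47987329 0.04577898 0.21215061] [ 4.36178706e-05  9.96232828e-01 -8.67187215e-02 -1.19727253e-04] -0.0003516069319390622 [ 0.05670711  0.6884123  -0.17556514]
pan (array([26.6735,  0.611 ,  0.0665]), array([26.143 ,  0.6113,  0.0665]))
dish (array([1.276504e+02, 6.075000e-01, 6.500000e-02]), array([1.258207e+02, 6.071000e-01, 6.430000e-02])) (array([6.35808e+01, 6.04000e-01, 6.15000e-02]), array([6.16405e+01, 6.03900e-01, 6.16000e-02]))
key [0.42907571 0.03876506 0.046     ] [ 306  216   54   21 1065] [332.44976526 225.46478873]
pan (array([37.0388,  0.6115,  0.0665]), array([36.3339,  0.6115,  0.0668]))
dish (array([1.747118e+02, 6.050000e-01, 7.050000e-02]), array([1.743523e+02, 6.049000e-01, 6.960000e-02])) (array([8.9272e+01, 6.1450e-01, 6.7000e-02]), array([8.87021e+01, 6.09100e-01, 6.52000e-02]))
```

View pics/w4.png

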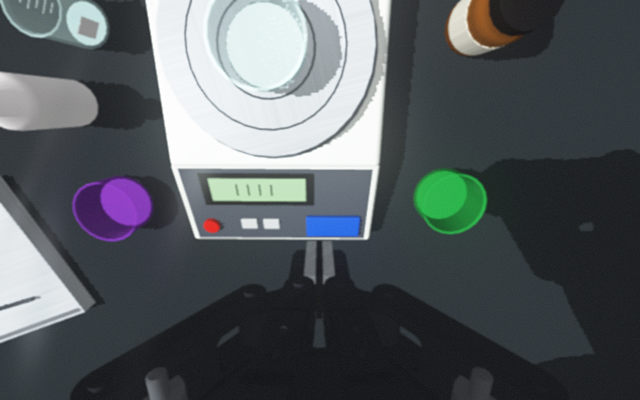

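The wrist view shows the dish well inside the inner ring, but the rim is partly out of frame. The blue key is at (332,225) px. The rings also distort the edge fit, so I'll check the top view with the expected circles drawn on it.

Run:
```python
from h import *
i=cv2.imread('pics/top4.png');x0,y0,f=262,150,5
c=cv2.resize(i[y0:y0+115,x0:x0+105],None,fx=f,fy=f,interpolation=cv2.INTER_CUBIC);c2=c.copy()
t=np.linspace(0,2*np.pi,60);cp=optics.camera_params('top')
for r,z,col in((.04,.082,(0,0,255)),(.036,.122,(0,160,0)),(.035,.082,(255,0,0))):
    uv=pc(cp,np.c_[.6115+r*np.cos(t),.0667+r*np.sin(t),z+0*t])
    for u in uv: cv2.circle(c2,tuple(np.int32((u-[x0,y0]+.5)*f)),1,col,-1)
cv2.imwrite('pics/c4.png',np.hstack([c[100:480,60:440],c2[100:480,60:440]]))
```

```text
(no output)
```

View pics/c4.png

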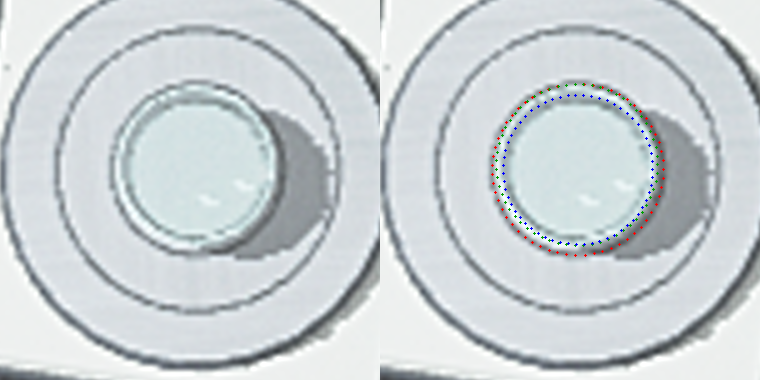

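The dish looks concentric with the rings to within about 1 mm. Next is the tare key at (0.429,0.039), with its top near z = 0.046.

Call:
{"name": "play_rows", "arguments": {"steps": [{"delta_pos":[-18,-2,-10],"delta_rot":[0,0,0],"hand":0},{"delta_pos":[-18,-2,-25],"delta_rot":[0,0,0],"hand":0},{"delta_pos":[-18.5,-2,-30],"delta_rot":[0,0,0],"hand":0},{"delta_pos":[0,0,-30],"delta_rot":[0,0,0],"hand":0},{"delta_pos":[0,0,-25],"delta_rot":[0,0,0],"hand":0},{"delta_pos":[0,0,-15],"delta_rot":[0,0,0],"hand":0},{"delta_pos":[0,0,-8],"delta_rot":[0,0,0],"hand":0},{"delta_pos":[0,0,-3],"delta_rot":[0,0,0],"hand":0},{"delta_pos":[0,0,0],"delta_rot":[0,0,0],"hand":0},{"delta_pos":[0,0,0],"delta_rot":[0,0,0],"hand":0}]}}

```text
time_s: 9.32
position: [0.4256, 0.0398, 0.0668]
eef_rot: [0.0, 0.996, -0.087, 0.0]
ft_force: [0.4, -0.0, -0.1]
width: -0.0003
```

Run:
```python
from h import *
snap('wrist','w5.png');s=telemetry.read_state();print(s['time_s'],s['position'],s['ft_force'])
```

```text
9.375 [0.42550507 0.03976905 0.06674244] [-0.89830804  0.33107536 -0.35097209]
```

View pics/w5.png

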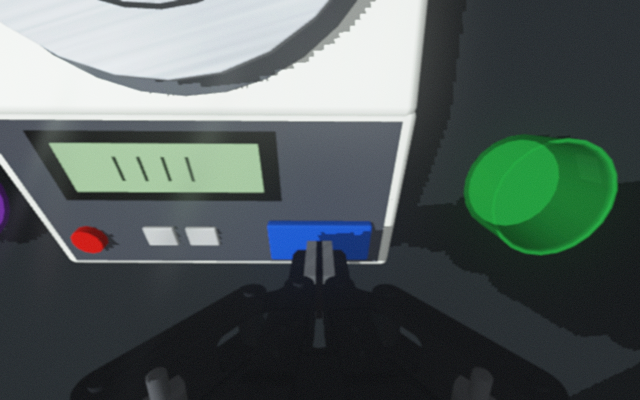

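The fingertips are over the blue key at (320,243) px. I'll lower in small steps and watch the force.

Call:
{"name": "play_rows", "arguments": {"steps": [{"delta_pos":[0,0,-3],"delta_rot":[0,0,0],"hand":0},{"delta_pos":[0,0,-3],"delta_rot":[0,0,0],"hand":0},{"delta_pos":[0,0,-1],"delta_rot":[0,0,0],"hand":0},{"delta_pos":[0,0,0],"delta_rot":[0,0,0],"hand":0}]}}

```text
time_s: 9.88
position: [0.4253, 0.0398, 0.0592]
eef_rot: [0.0, 0.996, -0.087, -0.0]
ft_force: [0.4, -0.6, -0.7]
width: -0.0005
```

Call:
{"name": "play_rows", "arguments": {"steps": [{"delta_pos":[0,0,-1],"delta_rot":[0,0,0],"hand":0},{"delta_pos":[0,0,0],"delta_rot":[0,0,0],"hand":0}]}}

```text
time_s: 10.12
position: [0.4253, 0.0398, 0.0583]
eef_rot: [0.0, 0.996, -0.087, -0.0]
ft_force: [-0.5, 0.3, -0.7]
width: -0.0002
```

Call:
{"name": "play_rows", "arguments": {"steps": [{"delta_pos":[0,0,-1],"delta_rot":[0,0,0],"hand":0},{"delta_pos":[0,0,0],"delta_rot":[0,0,0],"hand":0}]}}

```text
time_s: 10.38
position: [0.4255, 0.0398, 0.0574]
eef_rot: [0.0, 0.996, -0.087, 0.0]
ft_force: [1.5, 0.3, 2.1]
width: 0.0001
```

Contact came at about 0.058; the force is now 2.1 N.

Call:
{"name": "play_rows", "arguments": {"steps": [{"delta_pos":[0,0,-1],"delta_rot":[0,0,0],"hand":0},{"delta_pos":[0,0,-1],"delta_rot":[0,0,0],"hand":0},{"delta_pos":[0,0,0],"delta_rot":[0,0,0],"hand":0}]}}

```text
time_s: 10.75
position: [0.4255, 0.0398, 0.0553]
eef_rot: [0.0, 0.996, -0.087, 0.0]
ft_force: [0.6, -0.2, 4.9]
width: -0.0001
```

Call:
{"name": "play_rows", "arguments": {"steps": [{"delta_pos":[0,0,-1],"delta_rot":[0,0,0],"hand":0},{"delta_pos":[0,0,0],"delta_rot":[0,0,0],"hand":0}]}}

```text
time_s: 11.0
position: [0.4256, 0.0398, 0.0546]
eef_rot: [0.0, 0.996, -0.087, 0.0]
ft_force: [1.5, -0.2, 10.4]
width: 0.0001
```

Call:
{"name": "play_rows", "arguments": {"steps": [{"delta_pos":[0,0,-0.7],"delta_rot":[0,0,0],"hand":0},{"delta_pos":[0,0,0],"delta_rot":[0,0,0],"hand":0}]}}

```text
time_s: 11.25
position: [0.4257, 0.0397, 0.0543]
eef_rot: [0.0, 0.996, -0.087, 0.001]
ft_force: [-0.8, -0.2, 18.7]
width: -0.0002
```

The force rises steeply to 19 N with almost no motion, so the key is against its stop. Now I'll release it.

Call:
{"name": "play_rows", "arguments": {"steps": [{"delta_pos":[0,0,2],"delta_rot":[0,0,0],"hand":0},{"delta_pos":[0,0,6],"delta_rot":[0,0,0],"hand":0},{"delta_pos":[0,0,20],"delta_rot":[0,0,0],"hand":0},{"delta_pos":[0,0,40],"delta_rot":[0,0,0],"hand":0},{"delta_pos":[0,0,40],"delta_rot":[0,0,0],"hand":0},{"delta_pos":[10,0,40],"delta_rot":[0,0,0],"hand":0},{"delta_pos":[10,0,20],"delta_rot":[0,0,0],"hand":0},{"delta_pos":[0,0,0],"delta_rot":[0,0,0],"hand":0},{"delta_pos":[0,0,0],"delta_rot":[0,0,0],"hand":0}]}}

```text
time_s: 12.38
position: [0.4443, 0.0398, 0.2206]
eef_rot: [0.0, 0.996, -0.087, -0.001]
ft_force: [0.8, 0.0, -0.1]
width: -0.0005
```

Run:
```python
from h import *
snap('wrist','w6.png');s=telemetry.read_state();print(s['time_s'],s['position'],s['ft_force'])
```

```text
12.425 [0.44437608 0.03981959 0.22049691] [-0.55159291  0.04025054  0.25913498]
```

View pics/w6.png

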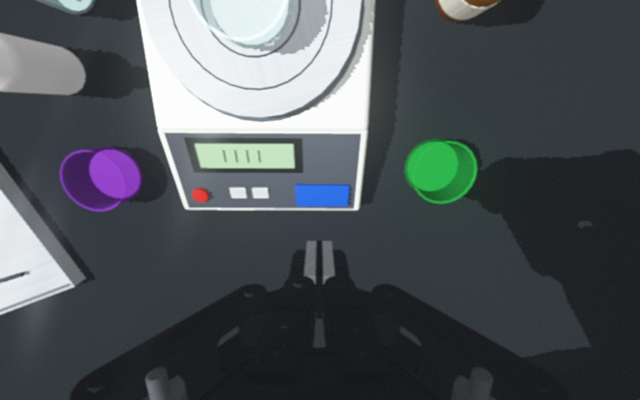

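The hand is clear, the key is released and nothing else has moved, so I'm handing in.

```bash
python3 -c "
from h import *
print(env.close_job())"
```

```text
the job is handed in; nothing more can be done
None
```

I nudged the dish about 50 mm to the middle of the pan with two spread fingertips and backed the hand off. I then pressed the blue tare key to its stop and released it. The job was handed in at about 12.4 s, with the hand clear of everything.

**Dish:** With the fingers still on it, the wrist-camera fit put the dish within about 0.5 mm of the ring centre. After backing off, the automatic edge fits disagreed by up to about 9 mm, and I think the engraved ring and the cropped rim misled them. Circles drawn on the top view showed the dish concentric with the rings to about 1 mm, so I went by that.

**Tare key:** The fingertips touched the key at about 58 mm tool height. The force then passed the 4 N spring load and rose to 19 N with almost no further motion, which indicates the stop. After release the force was back to about zero. The red key, glassware and bottles were not touched.

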